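# Push the scale's check weights into their recesses

### The arm

A 6-joint arm with a two-finger parallel gripper is mounted at the origin on a cart in front of the work surface, level with it; the furniture and walls round the work are solid. World frame = base frame: x ahead of the robot, y to its left, z up, the work surface at z = 0. Lengths are in m, angles in rad, forces in N, time in s.
With the tool pointing down it reaches from about 0.275 to 1 m from the base axis. Payload 8.4 kg.
Tool frame: the origin (TCP) lies at the very end of the fingers, on their centre line; the grasp point (between the pads) lies env.hold_point_z behind it (env.hold_point_z is the distance from the TCP to the grasp point, in m); z points along the fingers, y is the direction in which the jaws open and shut (so a half turn about z gives the same grasp; the last joint's range is limited). The gripper opens to 85 mm and grips with 20 to 120 N. Pads are 22 mm wide; open, the fingers measure 114 mm over their backs; the gripper's body (76 mm by 85 mm) begins 54 mm behind the grasp point. The pads swing forward as they close: fully open they stand 13 mm farther back than shut.
Start: joints at [-1.164, 0.353, 1.633, -0, 1.155, -0.002], TCP at [0.248, -0.574, 0.231] pointing down, gripper open.
Joint ranges: [-2.63, 2.63], [-0.92, 2.1], [0.06, 2.66], [-1.3, 4.44], [0, 2.69], [-3.02, 3.02]. Speed limits (rad/s): [2.22, 2.22, 2.79, 3.14, 3.14, 3.14].

### API

Orientations are given as a 3x3 rotation matrix whose columns are the frame's x, y, z axes.
In Python, from bench import env gives the robot as it stands. The module is installed in compiled form; this text tells all that it offers.
- The arm moves only by the tool jog_arm, never from a script. Its argument "deltas" is text: rows parted by semicolons, each of 7 numbers parted by spaces: the shift along the tool's x, y, z in cm, then the turn, a rotation vector about the tool's x, y, z in degrees, then the opening, from 0 (shut) to 1 (fully open). A call has 1 to 10 rows; each row shifts and turns the pose as measured when the row begins, along the tool's axes as they then stand; what a row does not reach is not made up. A row lasts 1/8 s, in which the tool goes at most 62.5 mm and 10.7 degrees, less where a joint would pass 70% of its speed; a pose out of reach is approached as far as the arm can. A call is refused whole if a number of a shift passes 6.25 or a number of a turn 10.7, either way. A call with a gripper value outside its range is refused whole. The fingers move at their own pace and stop on an object; "newtons" is the grip in N (left out, the last holds). Time passes only in rows, so rows that do not move let the fingers close. It gives the time, the measured TCP pose, the force and the opening at its end, in the units of the state.
- env.get_obs(): the state, without advancing time (a new reading comes with each control period).
- env.read_camera(name): name is "scene" or "side" or "wrist"; returns the picture (480x640x3 uint8, red, green, blue); there is no depth.
- env.camera_params(name): a dict with "intrinsics" (3x3 intrinsics, pixels), "R" (3x3) and "t" (3): a world point X has camera coordinates R X + t. Camera axes: x right, y down, z forward; pixel columns grow to the right and rows downward; lengths in m; the calibration is good to about 2 mm. A picture is of the moment at which its call begins: read the wrist's pose just before it. camera_params takes no time and is no camera call; for the wrist camera it gives the pose at the moment of the call.
- env.sign_off(): hands the job in, once; it reports no verdict.
The state is a dict: "clock": time; "q": joint angles; "joint_velocities": joint speeds; "tau": joint torques, N m; "tool_pos": TCP position; "ee_rot": TCP orientation; "ft_force": force on the tool from outside, world axes, zero at the start; "ft_torque": the same for the moment, N m; "opening": finger opening in m.
Only numpy, scipy, OpenCV 4.12 (cv2) and the standard library are available. Lean on these libraries where they do the work, as an engineer would, in place of code of your own. Each camera call takes 0.05 s, during which the arm holds its last target.

### The job

Put away the scale's two check weights: with the fingertips, push each flat round weight across the deck of its white tray until it drops over the rim into the recess of its own size and lies flat on the bottom. Only push them: do not lift or carry a weight. Leave the label roll, the thermometer and the cutter lying where they are.

Things in the scene. Friction and masses are not known exactly. Their poses are not given: they have to be found in the camera images.
- weight_tray: White flat tray 210 x 250 x 18 mm (its own x by y), fixed to the table, with two round recesses in its flat deck. Origin at the centre of its underside (on the table); z up. Deck is 18 mm above the table, with no raised border. The recesses lie in its +x half (far from the robot), the weights start on its -x half.
- large_recess (a point): Centre of the mouth of the large recess, at deck height (18 mm above the table), at x +50, y +60 mm in the tray's frame. 69 mm across, 12 mm deep, upright walls, black floor 6 mm above the table.
- small_recess (a point): Centre of the mouth of the small recess, at deck height, at x +50, y -60 mm in the tray's frame. 51 mm across, 12 mm deep, upright walls, black floor 6 mm above the table.
- large_weight: Large brass disc weight, 64 mm across, 14 mm thick, about 0.33 kg, loose, lying flat on the deck in front of one or the other recess. Origin at the centre of its underside; z up.
- large_weight_center (a point): Centre of the large brass weight, half-way up (7 mm above its underside): 25 mm above the table while on the deck, 13 mm when seated in its recess (it then stands 2 mm above the deck).
- small_weight: Small steel disc weight, 46 mm across, 14 mm thick, about 0.17 kg, loose, lying flat on the deck in front of the other recess. Origin at the centre of its underside; z up.
- small_weight_center (a point): Centre of the small steel weight, half-way up (7 mm above its underside): 25 mm above the table while on the deck, 13 mm when seated in its recess (it then stands 2 mm above the deck).
- label_roll: Bystander: white roll of blank labels, 68 mm across, 40 mm high, standing loose beside the tray on its -y side. Origin at the centre of its underside.
- probe_thermometer: Bystander: white probe thermometer with a thin steel probe, 161 x 30 x 17 mm (long in its own x), lying loose beside the tray on its +y side. Origin at the centre of its underside.
- box_cutter: Bystander: yellow cutter with its handle, 20 x 158 x 18 mm (long in its own y), lying loose beyond the tray's +x edge. Origin at the centre of its underside.

How it is judged:
At the end, for the whole second after the job is handed in: Both weights lie flat (within 0.06 rad) and still on the floor of the recess of their own size: centre within 5 mm of the recess's centre line and 10.5 to 15.5 mm above the table (horizontal distance between large_weight_center and large_recess below 0.005 m and height (world z) of large_weight_center between 0.0105 and 0.0155 m and angle between each of large_weight_center, small_weight_center's own z axis and vertical below 0.06 rad and linear speed of each of large_weight, small_weight below 0.01 m/s and horizontal distance between small_weight_center and small_recess below 0.005 m and height (world z) of small_weight_center between 0.0105 and 0.0155 m); the robot touches nothing.
It fails at once if a weight is lifted: its centre rises more than 5 mm above its height on the deck (height (world z) of any of large_weight_center, small_weight_center above 0.03 m).
It fails at once if the label roll, thermometer or cutter is moved by more than 15 mm (distance of any of label_roll, probe_thermometer, box_cutter from where it was at the start of the episode above 0.015 m).
It also fails if it takes over 58 s, if anything falls off the work surface, if the arm or the gripper's body presses on something with over 40 N, if the wrist force passes 120 N, or if a joint passes its speed limit or range.

## Working session

There is one attempt and no reset: what is moved stays moved. The work goes in short steps, Python scripts to look and compute and a tool call to move; the robot and the scene stay as the last step left them, time stands still between calls to the robot, and variables do not carry over. Pictures are saved under pics/ and viewed, and the job is handed in when it is done.

Besides the shell and the picture viewer there is one more tool, called after "Request:" as name(argument=value, ...) on one line, values as JSON. jog_arm: Moves the arm, as the interface text tells. Its arguments: {"type":"object","properties":{"deltas":{"type":"string"},"newtons":{"type":"number"}},"required":["deltas"]}

```bash
mkdir -p pics
python3 - <<'E'
from bench import env
import cv2, numpy as np
np.set_printoptions(precision=4,suppress=True)
o=env.get_obs()
for k in o: print(k,o[k])
print(env.hold_point_z)
for n in ["scene","side","wrist"]:
    p=env.camera_params(n); print(n,p)
    cv2.imwrite(f"pics/{n}0.png",cv2.cvtColor(env.read_camera(n),cv2.COLOR_RGB2BGR))
E
```

```text
clock 0.0
q [-1.1644  0.3536  1.6341  0.      1.1552 -0.0024]
joint_velocities [ 0.0005 -0.0006 -0.0006  0.0016  0.      0.0001]
tau [ -0.0016 -60.5254 -34.2068   0.0001   0.0095   0.    ]
tool_pos [ 0.2482 -0.5731  0.2306]
ee_rot [[ 0.9176  0.3975 -0.0005]
 [ 0.3975 -0.9176  0.0013]
 [ 0.     -0.0014 -1.    ]]
ft_force [0.896  0.4206 0.1827]
ft_torque [-0.0142  0.0357 -0.0652]
opening 0.08512775222027281
0.0187
scene {'intrinsics': array([[451.4699,   0.    , 315.9056],
       [  0.    , 451.4699, 244.3044],
       [  0.    ,   0.    ,   1.    ]]), 'R': array([[-0.844 , -0.5362, -0.0146],
       [-0.314 ,  0.516 , -0.797 ],
       [ 0.4349, -0.668 , -0.6039]]), 't': array([0.5345, 0.2381, 0.6423])}
side {'intrinsics': array([[452.3258,   0.    , 323.5316],
       [  0.    , 452.3258, 240.6004],
       [  0.    ,   0.    ,   1.    ]]), 'R': array([[-0.9695, -0.2446, -0.0181],
       [-0.1236,  0.5507, -0.8255],
       [ 0.2118, -0.7981, -0.5641]]), 't': array([0.6005, 0.0997, 0.8806])}
wrist {'intrinsics': array([[337.0323,   0.    , 321.5171],
       [  0.    , 337.0323, 235.5623],
       [  0.    ,   0.    ,   1.    ]]), 'R': array([[ 0.3967, -0.918 , -0.0017],
       [-0.8864, -0.3835,  0.2595],
       [-0.2388, -0.1014, -0.9658]]), 't': array([-0.6242, -0.0335,  0.3779])}
```

View pics/scene0.png

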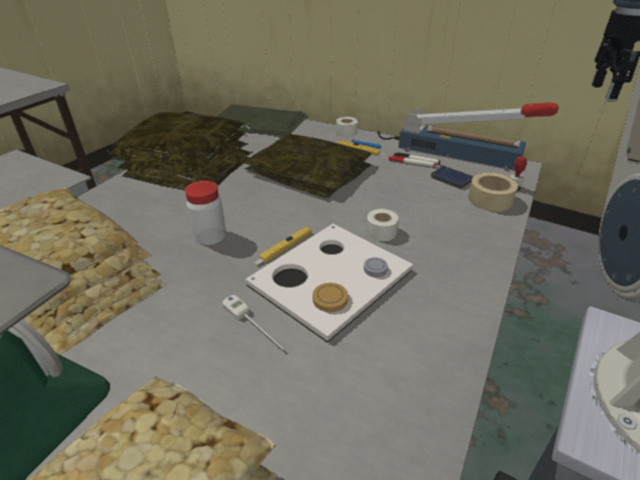

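View pics/side0.png

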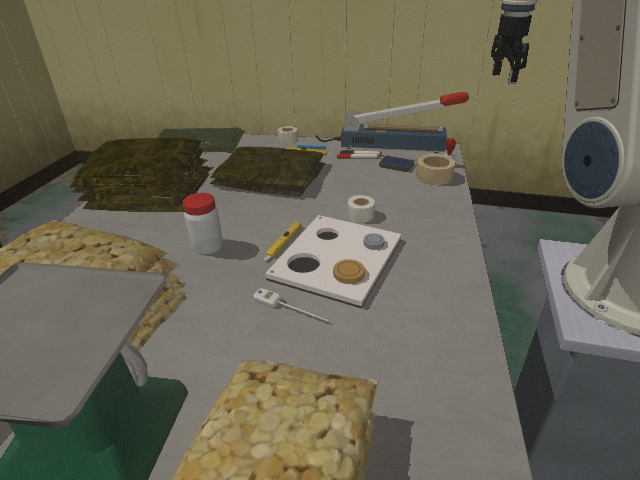

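View pics/wrist0.png

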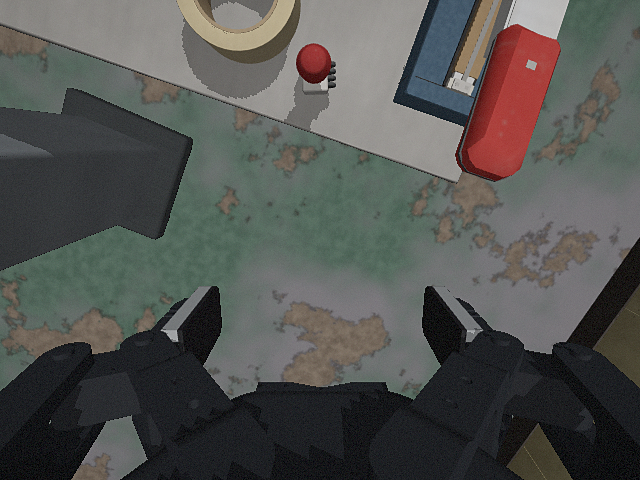

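The scene view shows the tray with corners near (337,226), (412,265), (332,338) and (248,282). The recesses are at (290,276) large and (332,247) small. The brass weight is at (331,296) and the steel one at (376,266), each roughly in front of its own recess. The side view agrees. The wrist camera doesn't see the tray yet.

```bash
cat > h.py <<'E'
import numpy as np, cv2
np.set_printoptions(precision=4,suppress=True)
def ray(p,uv):
    K,R,t=p["intrinsics"],p["R"],p["t"]
    d=R.T@np.linalg.solve(K,np.array([uv[0],uv[1],1.])); return -R.T@t,d
def plane(p,uv,z):
    c,d=ray(p,uv); return c+d*(z-c[2])/d[2]
def tri(ps,uvs):
    A=np.zeros((3,3));b=np.zeros(3)
    for p,u in zip(ps,uvs):
        c,d=ray(p,u); d=d/np.linalg.norm(d); M=np.eye(3)-np.outer(d,d); A+=M;b+=M@c
    return np.linalg.solve(A,b)
def proj(p,X):
    x=p["intrinsics"]@(p["R"]@np.asarray(X,float)+p["t"]); return x[:2]/x[2]
E
python3 - <<'E'
from bench import env
from h import *
s=env.camera_params("scene");d=env.camera_params("side")
P={'c1':((337,226),(319,216)),'c2':((412,265),(402,235)),'c3':((332,334),(363,299)),'c4':((248,282),(267,275)),
'large rec':((290,275),(304,263)),'small rec':((332,247),(327,233)),'brass':((331,294),(349,269)),'steel':((376,264),(374,239)),
'roll':((382,216),(361,202)),'therm':((235,307),(267,297)),'probe tip':((285,351),(330,322)),'cut1':((308,232),(299,225)),'cut2':((260,262),(268,257))}
for k,(a,b) in P.items(): print(k,tri([s,d],[a,b]),plane(s,a,.018),plane(d,b,.018))
E
```

```text
c1 [ 0.6655 -0.1393  0.0008] [ 0.6513 -0.1152  0.018 ] [ 0.6595 -0.115   0.018 ]
c2 [ 0.4544 -0.0635  0.0271] [ 0.4589 -0.076   0.018 ] [ 0.4543 -0.0753  0.018 ]
c3 [0.5028 0.1553 0.0151] [0.5012 0.1579 0.018 ] [0.5026 0.1581 0.018 ]
c4 [0.7059 0.1261 0.0134] [0.7013 0.1306 0.018 ] [0.7042 0.1303 0.018 ]
large rec [0.6422 0.0767 0.0206] [0.6454 0.0729 0.018 ] [0.6423 0.0751 0.018 ]
small rec [ 0.6218 -0.0441  0.0189] [ 0.6218 -0.0444  0.018 ] [ 0.6225 -0.0462  0.018 ]
brass [0.5439 0.0897 0.0311] [0.5516 0.077  0.018 ] [0.5465 0.0742 0.018 ]
steel [ 0.5112 -0.0223  0.0347] [ 0.5201 -0.0422  0.018 ] [ 0.5137 -0.0454  0.018 ]
roll [ 0.5653 -0.1587  0.0466] [ 0.5843 -0.202   0.018 ] [ 0.572  -0.2048  0.018 ]
therm [0.6819 0.1914 0.0151] [0.6789 0.1941 0.018 ] [0.6812 0.1935 0.018 ]
probe tip [0.5514 0.2216 0.0085] [0.5466 0.2275 0.018 ] [0.5489 0.2312 0.018 ]
cut1 [ 0.6953 -0.0658  0.0166] [ 0.6933 -0.0632  0.018 ] [ 0.6953 -0.0651  0.018 ]
cut2 [0.7267 0.0633 0.01  ] [0.7188 0.0719 0.018 ] [0.7233 0.0718 0.018 ]
```

Request:
jog_arm(deltas="4.1 -3.7 0.2 0 0 8.6 0.5; 3.5 -4.3 0.3 0 0 8.6 0.5; 2.8 -4.8 0.3 0 0 8.6 0.5; 2.1 -5.1 0.3 0 0 8.6 0.5; 1.3 -5.4 0.3 0 0 0 0.5; 1.3 -5.4 0.3 0 0 0 0.5; 1.3 -5.4 0.3 0 0 0 0.5; 1.3 -5.4 0.3 0 0 0 0.5; 1.3 -5.4 0.3 0 0 0 0.5; 1.3 -5.4 0.3 0 0 0 0.5")

```text
clock: 1.4
tool_pos: [0.4909, -0.0599, 0.2003]
ee_rot: [[0.976, -0.217, 0.002], [-0.217, -0.976, -0.0], [0.002, -0.0, -1.0]]
ft_force: [0.6, -0.4, 0.1]
opening: 0.043
```

Request:
jog_arm(deltas="0.5 -4.7 0 0 0 0 0.5; 0.5 -4.7 0 0 0 0 0.5; 0 0 0 0 0 0 0.5")

```text
clock: 1.78
tool_pos: [0.5227, 0.0362, 0.1998]
ee_rot: [[0.977, -0.213, 0.002], [-0.213, -0.977, 0.0], [0.002, -0.001, -1.0]]
ft_force: [-1.1, -0.4, 0.5]
opening: 0.0426
```

Run:
```python
from bench import env
from h import *
import json
o=env.get_obs(); p=env.camera_params("wrist"); im=env.read_camera("wrist")
print(o["tool_pos"],o["joint_velocities"],o["clock"])
cv2.imwrite("pics/w1.png",im[...,::-1]); json.dump({k:p[k].tolist() for k in p},open("w1.json","w"))
```

```text
[0.5227 0.0362 0.1998] [-0.0266 -0.0072  0.0235 -0.0244  0.0088 -0.0163] 1.775
```

View pics/w1.png

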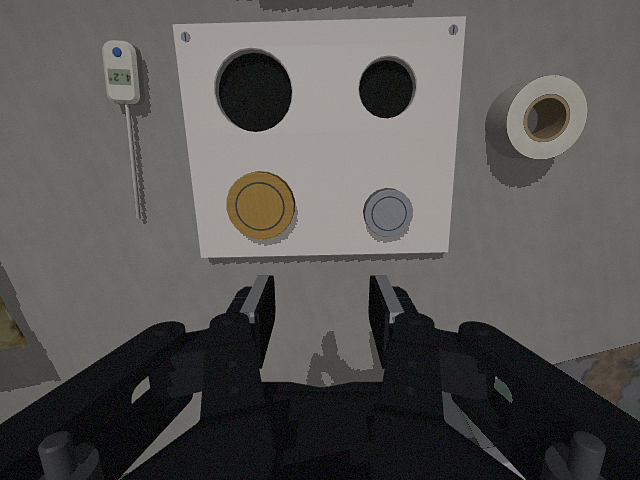

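The wrist view shows the whole tray. The large recess is at about (254,90), the small recess at (387,88), the brass weight at (261,205) and the steel one at (388,213). I'll take a second wrist view further back in x so I can triangulate.

Request:
jog_arm(deltas="-3 -4 0 0 0 0 0.5; 0 0 0 0 0 0 0.5")

```text
clock: 2.08
tool_pos: [0.5001, 0.0794, 0.1991]
ee_rot: [[0.977, -0.215, -0.0], [-0.215, -0.977, -0.001], [0.0, 0.001, -1.0]]
ft_force: [-0.4, -0.4, 0.0]
opening: 0.0424
```

Run:
```python
from bench import env
from h import *
import json
p=env.camera_params("wrist"); im=env.read_camera("wrist")
cv2.imwrite("pics/w2.png",im[...,::-1]); json.dump({k:p[k].tolist() for k in p},open("w2.json","w"))
ps=[];D=[]
for n in (1,2):
    p={k:np.array(v) for k,v in json.load(open(f"w{n}.json")).items()}; ps.append(p)
    im=cv2.imread(f"pics/w{n}.png"); hsv=cv2.cvtColor(im,cv2.COLOR_BGR2HSV)
    H,S,V=cv2.split(hsv); d={}
    def big(m,maxy=265):
        m=m.astype(np.uint8); m[maxy:]=0
        c,_=cv2.findContours(m,cv2.RETR_EXTERNAL,cv2.CHAIN_APPROX_NONE)
        return sorted(c,key=cv2.contourArea)[::-1]
    c=big((S>90)&(H>8)&(H<30)&(V>90))[0]; d['brass']=cv2.fitEllipse(cv2.convexHull(c))
    c=big((H>95)&(H<130)&(S>25)&(V>90)); c=[q for q in c if cv2.contourArea(q)>500]; 
    for q in c: print(n,'blue',cv2.boundingRect(q))
    if c: d['steel']=cv2.fitEllipse(cv2.convexHull(c[0]))
    c=big((V>185)&(S<40)); 
    c=[q for q in c if cv2.contourArea(q)>20000]
    print(n,len(c))
    if c:
        h=cv2.convexHull(c[0]); a=cv2.approxPolyDP(h,12,True)[:,0]; d['tray']=a; print(a.tolist())
    c=[q for q in big(V<60,200) if 800<cv2.contourArea(q)<9000]
    for q in c: e=cv2.fitEllipse(cv2.convexHull(q)); print(n,'dark',np.round(np.array(e[0]),1),np.round(e[1],1))
    for k in ('brass','steel'): 
        if k in d: print(n,k,np.array(d[k][0]),np.array(d[k][1]),plane(p,d[k][0],.032))
    D.append(d)
for k in ('brass','steel'):
    if k in D[0] and k in D[1]: print(k,tri(ps,[D[0][k][0],D[1][k][0]]))
print(im[60,300],im[240,300])
```

```text
1 0
1 dark [254.7  91.3] [72.7 79.4]
1 dark [385.6  88.4] [53.4 58.2]
1 brass [259.6598 205.1537] [65.4418 68.4752] [0.5461 0.0897 0.032 ]
2 0
2 dark [293.3  52. ] [78.1 84.3]
2 dark [429.   49.3] [53.6 61.3]
2 dark [598.   76.6] [36.2 45.6]
2 dark [555.3 104.1] [36.5 62.2]
2 brass [298.6317 171.0168] [68.8211 70.5621] [0.546  0.0899 0.032 ]
brass [0.5459 0.0901 0.0306]
[27 28 25] [108 110 111]
```

View pics/w2.png

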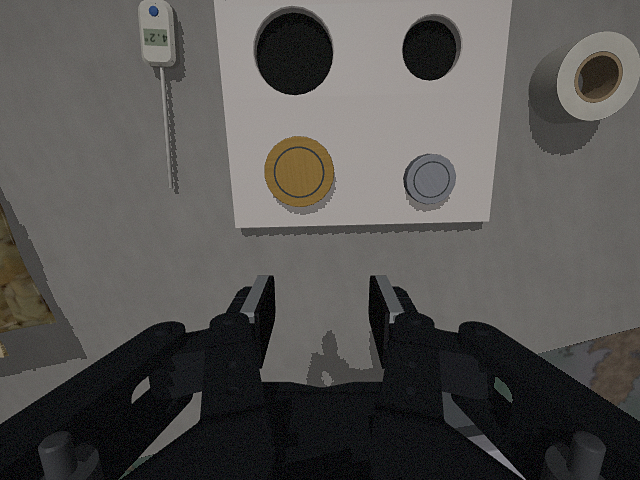

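Run:
```python
from h import *
import json
from scipy.optimize import least_squares
ps=[];D=[]
for n in (1,2):
    p={k:np.array(v) for k,v in json.load(open(f"w{n}.json")).items()}; ps.append(p)
    im=cv2.imread(f"pics/w{n}.png"); g=cv2.medianBlur(im,5); V=g.max(2); hsv=cv2.cvtColor(g,cv2.COLOR_BGR2HSV)
    if n==1:
        print('tray',g[150,320],'table',g[200,500],'steel',g[213,388],g[200,370],'wall',g[56,245],g[52,250],'brass',g[205,240])
    m=(V>150).astype(np.uint8); m[265:]=0
    cs,hi=cv2.findContours(m,cv2.RETR_CCOMP,cv2.CHAIN_APPROX_NONE)
    i=max(range(len(cs)),key=lambda i:cv2.contourArea(cs[i]))
    print(n,'tray',cv2.contourArea(cs[i]),cv2.approxPolyDP(cv2.convexHull(cs[i]),8,True)[:,0].tolist())
    for j in range(len(cs)):
        if hi[0][j][3]==i and cv2.contourArea(cs[j])>300:
            e=cv2.fitEllipse(cs[j]); print(n,'hole',np.round(e[0],1),np.round(e[1],1),plane(p,e[0],.018))
    # steel
    b,gg,r=[g[...,k].astype(int) for k in range(3)]
    sm=((b-r>8)&(V>70)).astype(np.uint8); sm[260:]=0; sm[:120]=0
    cs,_=cv2.findContours(sm,cv2.RETR_EXTERNAL,cv2.CHAIN_APPROX_NONE)
    for c in cs:
        if cv2.contourArea(c)>600:
            e=cv2.fitEllipse(cv2.convexHull(c)); print(n,'steel',np.round(e[0],1),np.round(e[1],1),plane(p,e[0],.032)); D.append(e[0])
if len(D)==2: print(tri(ps,D))
```

```text
tray [153 156 162] table [103 105 108] steel [114 109 108] [114 109 109] wall [14 14 12] [57 58 59] brass [ 53 100 127]
1 tray 62779.5 [[464, 18], [445, 251], [201, 255], [175, 24]]
1 hole [387.4 214.4] [50.8 56. ] [ 0.5089 -0.0269  0.018 ]
1 hole [261.9 207.3] [69.  77.8] [0.5418 0.0912 0.018 ]
1 hole [387.2  86.3] [58.8 64.6] [ 0.6233 -0.0458  0.018 ]
1 hole [252.8  89.3] [78.6 86. ] [0.6465 0.0717 0.018 ]
2 tray 61070.5 [[499, 7], [508, 30], [486, 220], [235, 225], [214, 0]]
2 hole [428.7 181.3] [53.  60.5] [ 0.5091 -0.0276  0.018 ]
2 hole [299.9 174.4] [71.1 80.9] [0.5418 0.0906 0.018 ]
2 hole [431.8  46.5] [60.5 69.2] [ 0.6233 -0.0458  0.018 ]
2 hole [293.  50.] [81.9 90.6] [0.6464 0.0718 0.018 ]
```

Run:
```python
from h import *
import json
ps=[];D=[]
for n,(x0,y0,x1,y1) in ((1,(345,175,430,250)),(2,(388,140,470,222))):
    p={k:np.array(v) for k,v in json.load(open(f"w{n}.json")).items()}; ps.append(p)
    im=cv2.imread(f"pics/w{n}.png"); g=cv2.GaussianBlur(im,(5,5),0).astype(int)
    d=g[...,0]-g[...,2]; sub=np.zeros(d.shape,np.uint8); sub[y0:y1,x0:x1]=(d>1)[y0:y1,x0:x1]
    sub=cv2.morphologyEx(sub,cv2.MORPH_OPEN,np.ones((5,5)))
    cs,_=cv2.findContours(sub,cv2.RETR_EXTERNAL,cv2.CHAIN_APPROX_NONE); c=max(cs,key=cv2.contourArea)
    e=cv2.fitEllipse(cv2.convexHull(c)); print('steel',np.round(e[0],1),np.round(e[1],1),plane(p,e[0],.032)); D.append(e[0])
    v=im.copy(); cv2.ellipse(v,e,(0,0,255),1)
    cv2.imwrite(f"pics/s{n}.png",cv2.resize(v[120:260,200:480],None,fx=2.8,fy=2.8))
print(tri(ps,D))
```

```text
steel [387.7 212.2] [47.6 48. ] [ 0.5142 -0.0254  0.032 ]
steel [429.6 178.4] [48.8 51.7] [ 0.5139 -0.0247  0.032 ]
[ 0.5131 -0.0261  0.0273]
```

View pics/s1.png

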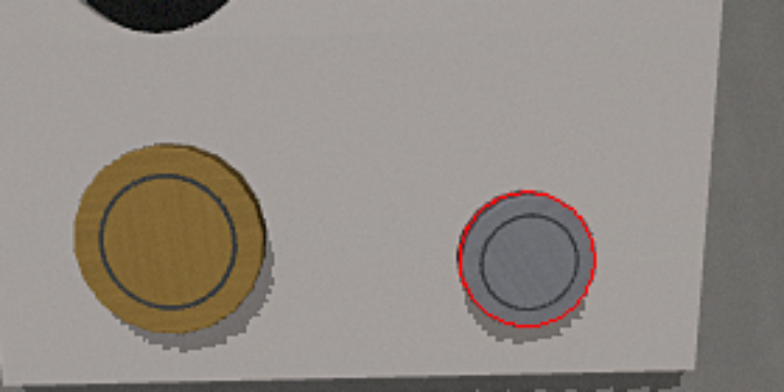

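Request:
jog_arm(deltas="-0.8 -1.7 5 0 0 -2.4 0.42; 0 0 5 0 0 0 0.42; 0 0 4 0 0 0 0.42; 0 0 1.5 0 0 0 0.42; 0 0 0 0 0 0 0.42")

```text
clock: 2.75
tool_pos: [0.501, 0.0904, 0.0426]
ee_rot: [[0.984, -0.178, 0.007], [-0.178, -0.984, -0.003], [0.007, 0.001, -1.0]]
ft_force: [0.6, 0.1, 0.6]
opening: 0.0361
```

Run:
```python
from bench import env
from h import *
o=env.get_obs(); print(o["tool_pos"],o["opening"],np.degrees(np.arctan2(o["ee_rot"][1,0],o["ee_rot"][0,0])))
p=env.camera_params("wrist"); im=env.read_camera("wrist")
cv2.imwrite("pics/w3.png",im[...,::-1]); c=-p["R"].T@p["t"]; print(c)
for uv in ((276,277),(367,277)): print(plane(p,uv,o["tool_pos"][2]),plane(p,uv,o["tool_pos"][2]+.005))
```

```text
[0.501  0.0904 0.0426] 0.03614322424921549 -10.265499449244844
[0.5642 0.0788 0.185 ]
[0.5122 0.109  0.0426] [0.514  0.1079 0.0476]
[0.5048 0.0686 0.0426] [0.5069 0.0689 0.0476]
```

View pics/w3.png

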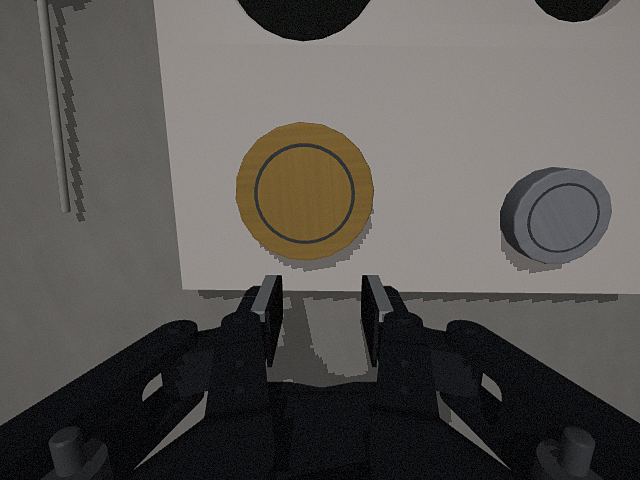

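The brass ring centre is at (305,193). The finger inner edges are at (281,277) and (362,277), so the fork sits slightly to the right of the disc.

```bash
cat >> h.py <<'E'
def rel(env,uv,z,name="wrist"):
    o=env.get_obs(); p=env.camera_params(name); X=plane(p,uv,z)
    return X, o["ee_rot"].T@(X-o["tool_pos"])*100
def relp(env,X):
    o=env.get_obs(); return o["ee_rot"].T@(np.array(X)-o["tool_pos"])*100
E
python3 - <<'E'
from bench import env
from h import *
print(rel(env,(304.8,193),.032))
print(relp(env,(.6465,.0717,.018)))
p=env.camera_params("wrist")
for uv in ((281,277),(362,277)):
  c,d=ray(p,uv)
a=ray(p,(281,277))[1];b=ray(p,(362,277))[1]
k=.0361/np.linalg.norm(a-b); c=ray(p,(281,277))[0]; print(c+k*a,c+k*b, [relp(env,c+k*q) for q in (a,b)])
E
```

```text
(array([0.5462, 0.0899, 0.032 ]), array([ 4.4077, -0.7327,  1.1626]))
[14.5921 -0.7292  2.6464]
[0.5129 0.1066 0.045 ] [0.5064 0.0711 0.045 ] [array([ 0.843 , -1.7784, -0.1699]), array([ 0.8397,  1.8316, -0.169 ])]
```

Request:
jog_arm(deltas="-0.2 -0.7 0 0 0 0 0.42; 0 0 1.2 0 0 0 0.42; 0 0 0.9 0 0 0 0.42; 0 0 0 0 0 0 0.42")

```text
clock: 3.3
tool_pos: [0.5036, 0.0986, 0.0243]
ee_rot: [[0.984, -0.178, 0.014], [-0.178, -0.984, -0.001], [0.014, -0.001, -1.0]]
ft_force: [-0.4, -0.2, 0.4]
opening: 0.0354
```

Run:
```python
from bench import env
from h import *
for n in ("wrist","side"):
    im=env.read_camera(n); cv2.imwrite(f"pics/{n}4.png",im[...,::-1] if n=="wrist" else cv2.resize(im[180:320,240:440,::-1],None,fx=4,fy=4))
print(relp(env,(.546,.0897,.032)),relp(env,(.6465,.0717,.018)))
```

```text
[ 4.316   0.1255 -0.6607] [14.5045  0.107   0.8877]
```

View pics/wrist4.png

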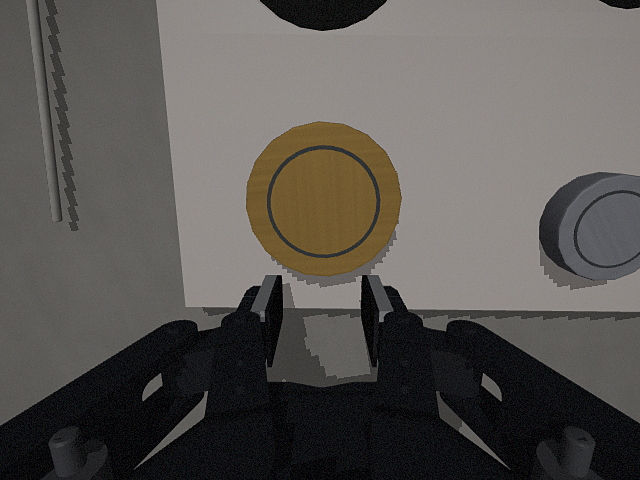

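View pics/side4.png

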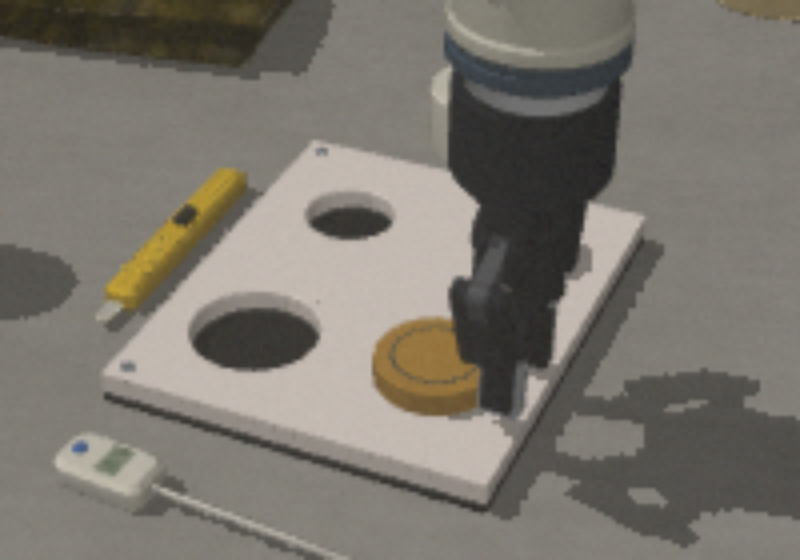

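Request:
jog_arm(deltas="0 0.1 0.3 0 -0.8 0 0.42; 0 0 0.1 0 0 0 0.42")

```text
clock: 3.65
tool_pos: [0.504, 0.0976, 0.0209]
ee_rot: [[0.984, -0.178, 0.0], [-0.178, -0.984, 0.002], [0.0, -0.002, -1.0]]
ft_force: [0.3, 1.1, -0.1]
opening: 0.0359
```

Request:
jog_arm(deltas="1 0 0 0 0 0 0.42; 1 0 0 0 0 0 0.42; 1 0 0 0 0 0 0.42; 1 0 0 0 0 0 0.42; 1 0 0 0 0 0 0.42; 1 0 0 0 0 0 0.42; 0.8 0 0 0 0 0 0.42; 0 0 0 0 0 0 0.42")

```text
clock: 4.65
tool_pos: [0.5739, 0.0843, 0.0203]
ee_rot: [[0.984, -0.179, -0.004], [-0.179, -0.984, 0.001], [-0.004, -0.0, -1.0]]
ft_force: [-0.4, -0.3, 0.4]
opening: 0.0357
```

Run:
```python
from bench import env
from h import *
im=env.read_camera("wrist"); cv2.imwrite("pics/w5.png",im[...,::-1])
print(relp(env,(.6465,.0717,.018)))
```

```text
[ 7.3876 -0.0575  0.2055]
```

View pics/w5.png

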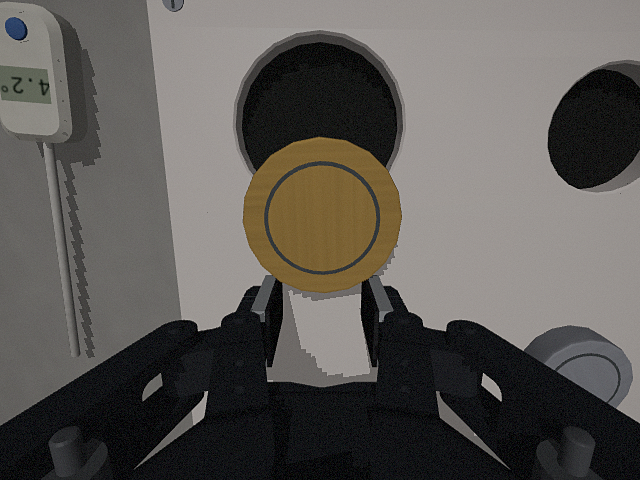

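The disc is nested in the fork with its centre at (322,217). The recess centre is at (320,112), so they line up to about 1 mm. I'll keep pushing.

Request:
jog_arm(deltas="0.8 -0.05 0 0 0 0 0.42; 0.8 0 0 0 0 0 0.42; 0.7 0 0 0 0 0 0.42; 0.5 0 0 0 0 0 0.42; 0.5 0 0 0 0 0 0.42; 0 0 0 0 0 0 0.42")

```text
clock: 5.45
tool_pos: [0.6082, 0.0787, 0.0203]
ee_rot: [[0.984, -0.178, -0.004], [-0.178, -0.984, 0.001], [-0.004, -0.0, -1.0]]
ft_force: [0.4, 0.4, -0.2]
opening: 0.0356
```

Run:
```python
from bench import env
from h import *
im=env.read_camera("wrist"); cv2.imwrite("pics/w6.png",im[...,::-1])
im=env.read_camera("side"); cv2.imwrite("pics/side6.png",cv2.resize(im[180:320,240:440,::-1],None,fx=4,fy=4))
print(relp(env,(.6465,.0717,.018)))
```

```text
[ 3.9538 -0.0037  0.2031]
```

View pics/w6.png

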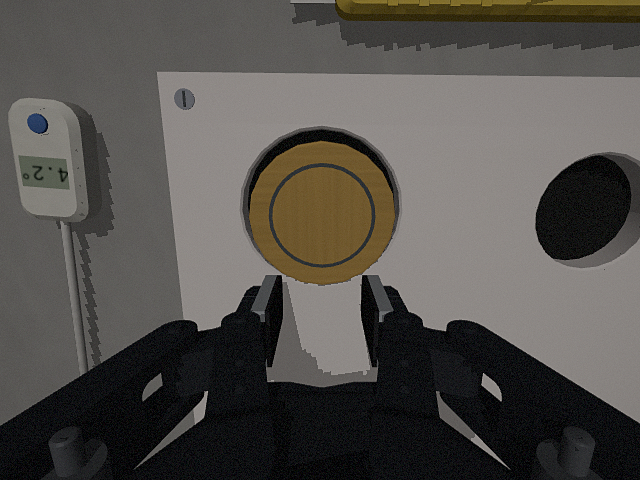

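View pics/side6.png

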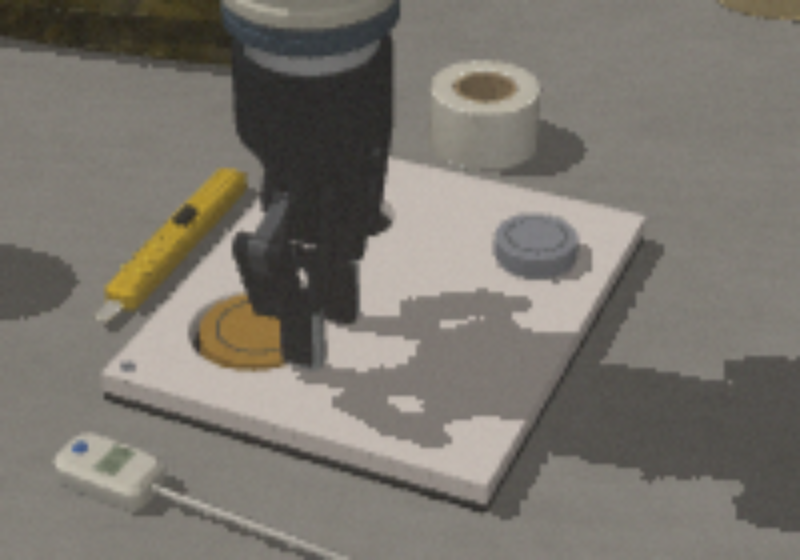

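The brass disc looks smaller (ring 105 px across, was 114), so it seems to have dropped into the recess. I'll back off and lift to check it.

Request:
jog_arm(deltas="-1 0 0 0 0 0 0.42; -1 0 -2 0 0 0 0.3; -3 0 -5 0 0 0 0.3; -2 4 -3 0 0 0 0.3; 0 4 0 0 0 0 0.3; 0 0 0 0 0 0 0.3")

```text
clock: 6.3
tool_pos: [0.5191, 0.0121, 0.123]
ee_rot: [[0.984, -0.176, -0.005], [-0.176, -0.984, 0.001], [-0.005, 0.0, -1.0]]
ft_force: [0.2, 0.3, 0.1]
opening: 0.0254
```

Run:
```python
from bench import env
from h import *
im=env.read_camera("wrist"); cv2.imwrite("pics/w7.png",im[...,::-1])
im=env.read_camera("side"); cv2.imwrite("pics/side7.png",cv2.resize(im[180:320,240:440,::-1],None,fx=4,fy=4))
```

```text
(no output)
```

View pics/w7.png

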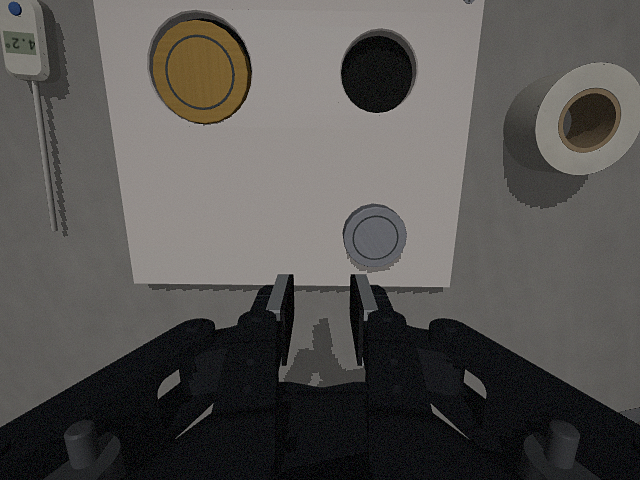

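View pics/side7.png

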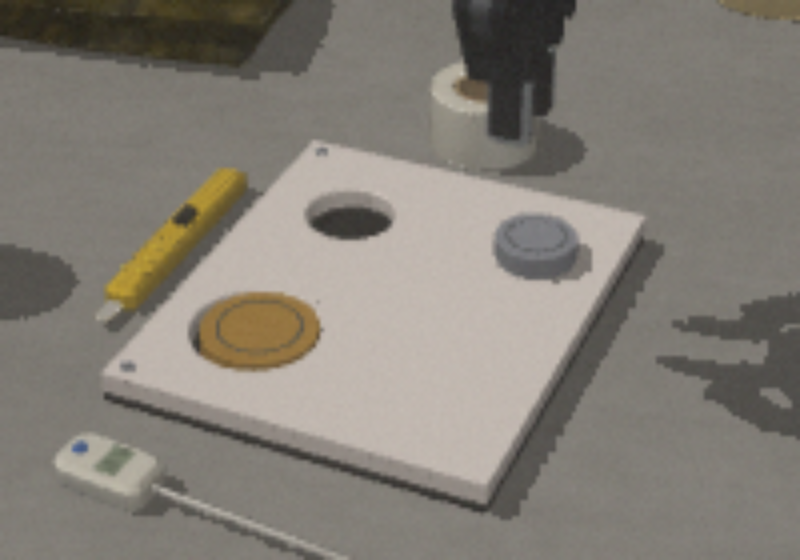

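```bash
cat > m.py <<'E'
from bench import env
from h import *
import sys
im=cv2.imread(sys.argv[1]); p=env.camera_params("wrist")
H,S,V=cv2.split(cv2.cvtColor(cv2.GaussianBlur(im,(3,3),0),cv2.COLOR_BGR2HSV))
m=((S>80)&(H>8)&(H<30)&(V>80)).astype(np.uint8); m[265:]=0
cs,_=cv2.findContours(m,cv2.RETR_EXTERNAL,cv2.CHAIN_APPROX_NONE); c=max(cs,key=cv2.contourArea)
hull=cv2.convexHull(c); e=cv2.fitEllipse(hull); print(e)
for z in (.020,.026,.032):
    q=np.array([plane(p,x[0],z)[:2] for x in hull.astype(float)],np.float32)
    f=cv2.fitEllipse(q*1000); print(z,'center',np.array(f[0]),'axes',np.array(f[1]))
# hole outline
g=cv2.medianBlur(im,5).max(2); b=((g>145)).astype(np.uint8); b[265:]=0
cs,hi=cv2.findContours(b,cv2.RETR_CCOMP,cv2.CHAIN_APPROX_NONE); i=max(range(len(cs)),key=lambda i:cv2.contourArea(cs[i]))
for j in range(len(cs)):
    if hi[0][j][3]==i and cv2.contourArea(cs[j])>800:
        q=np.array([plane(p,x[0],.018)[:2] for x in cs[j].astype(float)],np.float32); f=cv2.fitEllipse(q*1000); print('hole',np.array(f[0]),np.array(f[1]))
cv2.imwrite("pics/crop_"+sys.argv[1].split('/')[-1],cv2.resize(im[0:150,100:300],None,fx=4,fy=4))
E
python3 m.py pics/w7.png
```

```text
((199.56817626953125, 70.96683502197266), (92.823974609375, 104.54224395751953), 155.70848083496094)
0.02 center [643.4036  73.4706] axes [62.2556 62.8029]
0.026 center [641.9642  71.7077] axes [60.7267 61.2605]
0.032 center [640.5247  69.9447] axes [59.1978 59.7182]
hole [623.6685 -43.9636] [52.4301 53.1437]
```

View pics/crop_w7.png

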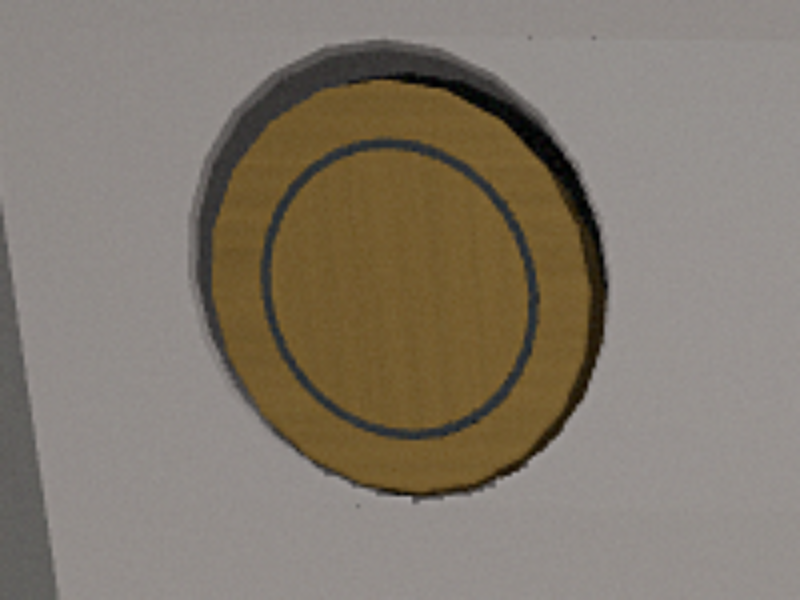

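The brass weight fits as a flat 62–63 mm circle at z=0.020, and its edge sits flush with the deck. The side view shows no raised rear edge, so it is seated. Next is the steel weight, whose ring is at (375,238).

Run:
```python
from bench import env
from h import *
print(rel(env,(375.5,237.5),.032)); print(relp(env,(.6233,-.0455,.018)))
o=env.get_obs();print(o["tool_pos"])
```

```text
(array([ 0.5139, -0.0247,  0.032 ]), array([0.1218, 3.8886, 9.0694]))
[11.2615  4.0138 10.4156]
[0.52   0.0136 0.1227]
```

Request:
jog_arm(deltas="-1.9 2 2 0 0 0 0.28; -1.9 1.9 2 0 0 0 0.28; 0 0 4 0 0 0 0.28; 0 0 0 0 0.2 0 0.28")

```text
clock: 6.9
tool_pos: [0.4756, -0.015, 0.0405]
ee_rot: [[0.985, -0.172, -0.0], [-0.172, -0.985, 0.001], [-0.0, -0.001, -1.0]]
ft_force: [-0.2, 0.6, -0.0]
opening: 0.0239
```

Run:
```python
from bench import env
from h import *
im=env.read_camera("wrist"); cv2.imwrite("pics/w8.png",im[...,::-1])
print(relp(env,(.5137,-.0254,.032)),relp(env,(.6233,-.0455,.018)))
```

```text
[3.8159 0.3836 0.9987] [14.9551  0.4777  2.4236]
```

View pics/w8.png

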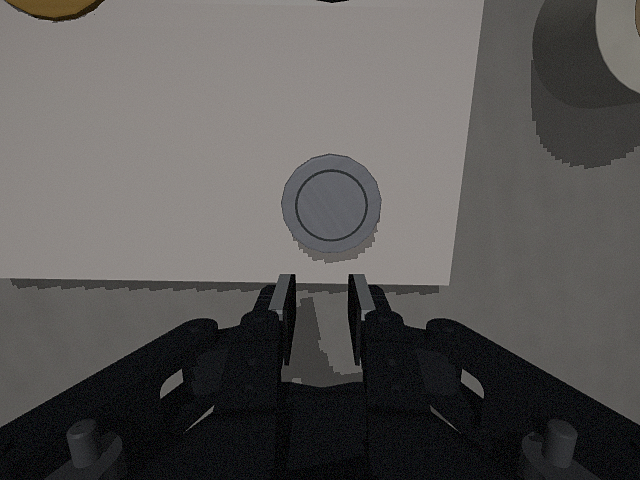

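Steel disc centre is at (331,205) and the fork midline at 321, so I need to shift about 0.4 cm in +y, then descend.

Request:
jog_arm(deltas="0 0.4 0.8 0 0 0 0.28; 0 0 0.9 0 0 0 0.28; 0 0 0.2 0 0 0 0.28; 0 0 0 0 0 0 0.28")

```text
clock: 7.45
tool_pos: [0.4791, -0.0184, 0.0245]
ee_rot: [[0.985, -0.171, 0.008], [-0.171, -0.985, 0.001], [0.007, -0.002, -1.0]]
ft_force: [0.5, 0.5, 0.5]
opening: 0.0238
```

Run:
```python
from bench import env
from h import *
im=env.read_camera("wrist"); cv2.imwrite("pics/w9.png",im[...,::-1])
print(relp(env,(.5137,-.0254,.032)),relp(env,(.6233,-.0455,.018)))
```

```text
[ 3.532   0.0982 -0.7182] [14.6638  0.2078  0.7627]
```

View pics/w9.png

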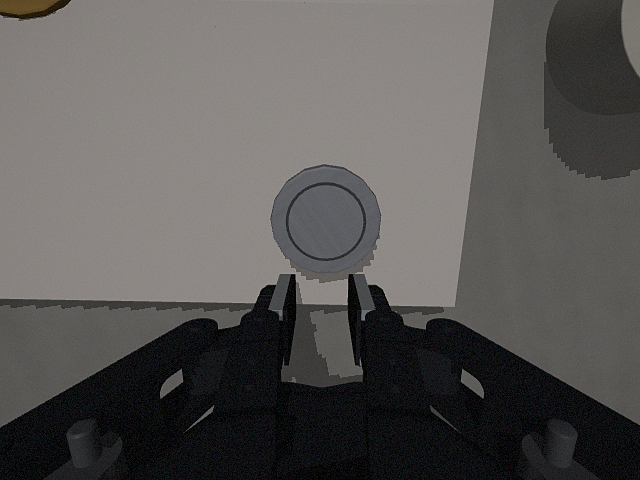

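Request:
jog_arm(deltas="0 0.1 0.3 0 -0.4 0.5 0.28; 0 0 0.2 0 0 0 0.28; 0 0 0 0 0 0 0.28")

```text
clock: 7.88
tool_pos: [0.4793, -0.0195, 0.0196]
ee_rot: [[0.984, -0.18, 0.001], [-0.18, -0.984, 0.002], [0.001, -0.003, -1.0]]
ft_force: [0.3, -0.2, -0.1]
opening: 0.024
```

Request:
jog_arm(deltas="1 0 0 0 0 0 0.28; 1 0 0 0 0 0 0.28; 1 0 0 0 0 0 0.28; 1 0 0 0 0 0 0.28; 1 0 0 0 0 0 0.28; 1 0 0 0 0 0 0.28; 1 0 0 0 0 0 0.28; 0.8 0 0 0 0 0 0.28; 0 0 0 0 0 0 0.28")

```text
clock: 9.0
tool_pos: [0.5619, -0.0347, 0.0195]
ee_rot: [[0.984, -0.18, 0.001], [-0.18, -0.984, 0.002], [0.0, -0.003, -1.0]]
ft_force: [-0.5, 0.2, 0.0]
opening: 0.0241
```

Run:
```python
from bench import env
from h import *
im=env.read_camera("wrist"); cv2.imwrite("pics/w10.png",im[...,::-1])
print(relp(env,(.6233,-.0455,.018)))
```

```text
[ 6.2855 -0.0452  0.1428]
```

View pics/w10.png

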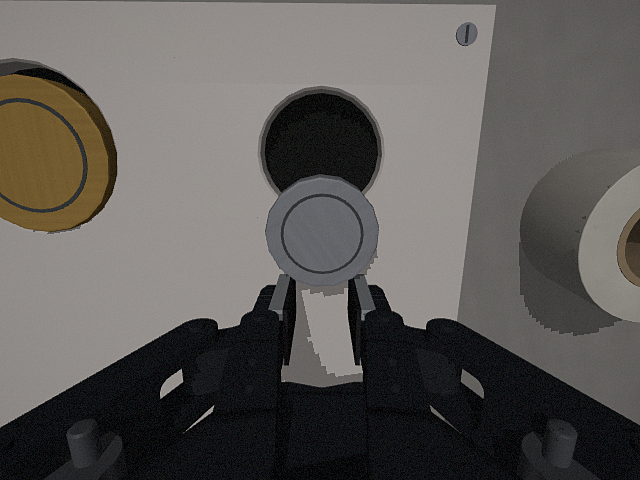

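The steel disc is at (322,234) and its recess at (321,147), so they're aligned. I'll push it over the rim. The brass disc's right-hand side also shows here, so I'll recheck that one afterwards.

Request:
jog_arm(deltas="0.8 -0.05 0 0 0 0 0.28; 0.8 0 0 0 0 0 0.28; 0.6 0 0 0 0 0 0.28; 0.5 0 0 0 0 0 0.28; 0.5 0 0 0 0 0 0.28; 0 0 0 0 0 0 0.28")

```text
clock: 9.8
tool_pos: [0.5945, -0.0401, 0.0193]
ee_rot: [[0.984, -0.18, -0.001], [-0.18, -0.984, 0.003], [-0.001, -0.002, -1.0]]
ft_force: [-1.1, -0.7, -0.4]
opening: 0.0238
```

Run:
```python
from bench import env
from h import *
im=env.read_camera("wrist"); cv2.imwrite("pics/w11.png",im[...,::-1])
im=env.read_camera("side"); cv2.imwrite("pics/side11.png",cv2.resize(im[180:320,240:440,::-1],None,fx=4,fy=4))
print(relp(env,(.6233,-.0455,.018)))
```

```text
[2.9756 0.0077 0.1191]
```

View pics/w11.png

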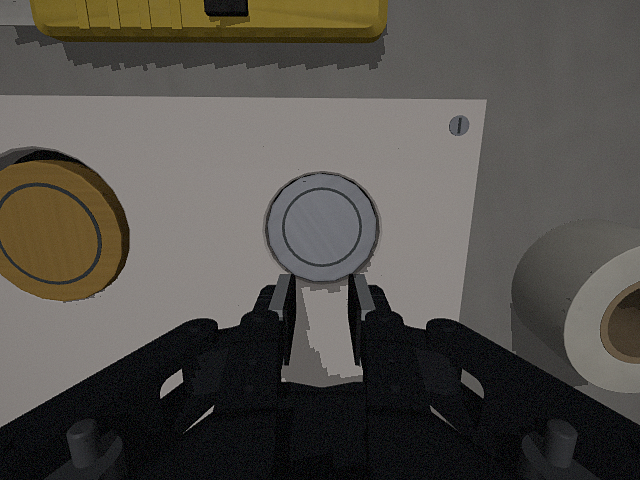

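View pics/side11.png

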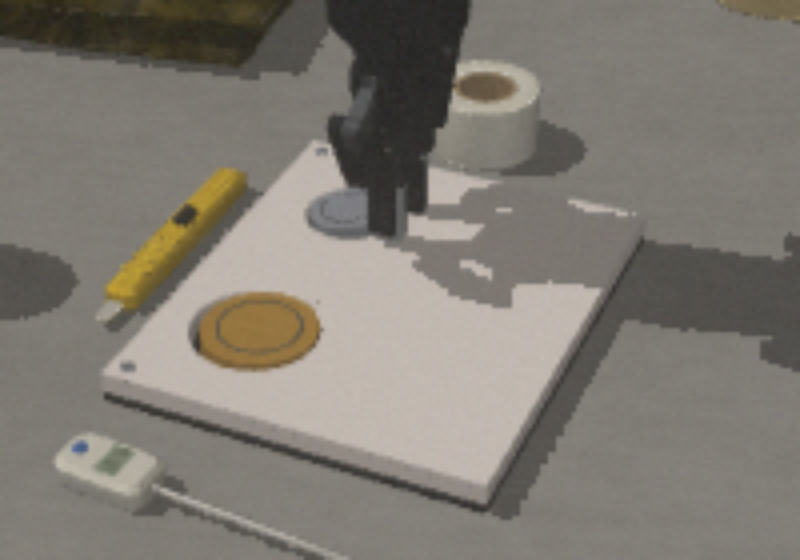

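Steel now fills its recess at (322,227). The brass disc shows a front gap and a shadow at its rear-right, so it may be tilted. I'll back off and look from above both recesses.

Request:
jog_arm(deltas="-1 0 0 0 0 0 0.42; -1 0 -2 0 0 0 0.42; -1 -3 -4 0 0 0 0.42; 0 -3 -3 0 0 0 0.42; 0 -3 0 0 0 0 0.42; 0 0 0 0 0 0 0.42")

```text
clock: 10.65
tool_pos: [0.5759, 0.0562, 0.1119]
ee_rot: [[0.983, -0.181, -0.003], [-0.181, -0.983, 0.003], [-0.003, -0.003, -1.0]]
ft_force: [-0.9, -0.3, 0.3]
opening: 0.0361
```

```bash
python3 - <<'E'
from bench import env
from h import *
im=env.read_camera("wrist"); cv2.imwrite("pics/w12.png",im[...,::-1])
cv2.imwrite("pics/w12c.png",cv2.resize(im[60:260,200:520,::-1],None,fx=2.5,fy=2.5))
E
python3 m.py pics/w12.png
```

```text
((280.2589416503906, 146.58946228027344), (92.58992767333984, 97.24027252197266), 163.02871704101562)
0.02 center [642.5604  70.996 ] axes [62.3255 62.8836]
0.026 center [642.5038  70.2679] axes [60.7242 61.2681]
0.032 center [642.4472  69.5399] axes [59.123  59.6525]
```

View pics/w12.png

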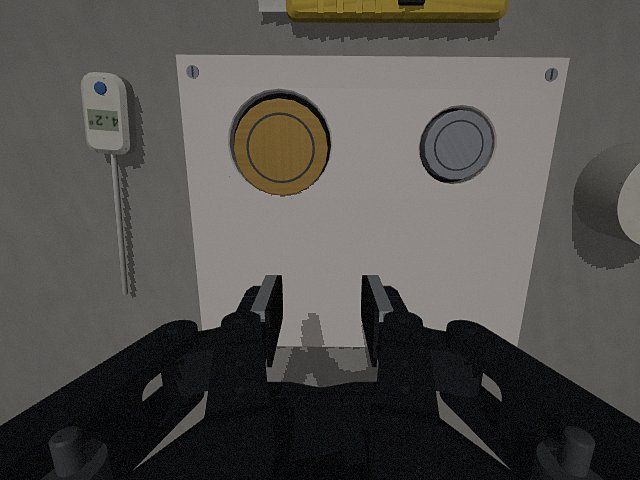

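The steel weight is ringed evenly by a dark gap at (457,144), so it looks flat. The brass weight at (281,146) is biased to the rear with a dark front gap. I'll bring the fork back behind it and nudge it further forward.

Request:
jog_arm(deltas="0.7 -2.8 2 0 0 0 0.42; 0 0 4 0 0 0 0.42; 0 0 2.2 0 0 0 0.42; 0 0 0.5 0 0 0 0.42; 0 0 0 0 0 0 0.42")

```text
clock: 11.32
tool_pos: [0.5856, 0.0781, 0.0222]
ee_rot: [[0.983, -0.184, -0.005], [-0.184, -0.983, 0.002], [-0.005, -0.001, -1.0]]
ft_force: [0.2, 1.1, 0.5]
opening: 0.0356
```

Run:
```python
from bench import env
from h import *
im=env.read_camera("wrist"); cv2.imwrite("pics/w13.png",im[...,::-1])
print(relp(env,(.6465,.0717,.018)))
```

```text
[ 6.0888 -0.4792  0.4284]
```

View pics/w13.png

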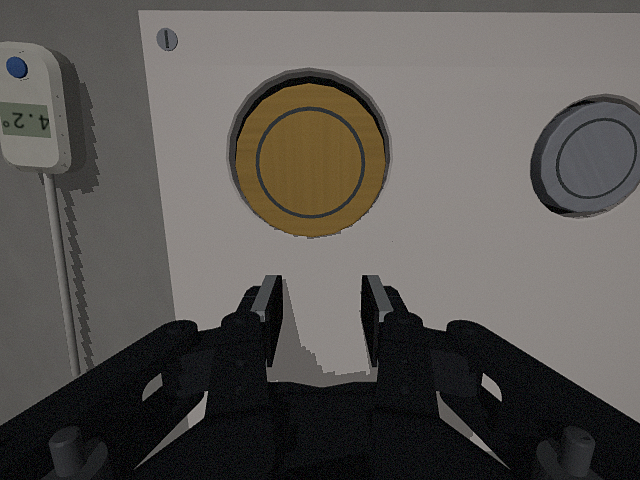

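The brass disc's rear edge at (310,237) overlaps the deck, so it is perched on the near rim. I'll align the fork and push it further in.

Request:
jog_arm(deltas="0 -0.5 0.2 0 0 0 0.42; 0.8 0 0 0 0 0 0.42; 0.7 0 0 0 0 0 0.42; 0.5 0 0 0 0 0 0.42; 0.3 0 0 0 0 0 0.42; 0.3 0 0 0 0 0 0.42; 0 0 0 0 0 0 0.42")

```text
clock: 12.25
tool_pos: [0.6163, 0.0782, 0.023]
ee_rot: [[0.983, -0.184, 0.0], [-0.184, -0.983, 0.002], [0.0, -0.002, -1.0]]
ft_force: [0.2, 0.8, 0.4]
opening: 0.0361
```

Run:
```python
from bench import env
from h import *
im=env.read_camera("wrist"); cv2.imwrite("pics/w14.png",im[...,::-1])
print(relp(env,(.6465,.0717,.018)))
```

```text
[3.1099 0.0815 0.4931]
```

View pics/w14.png

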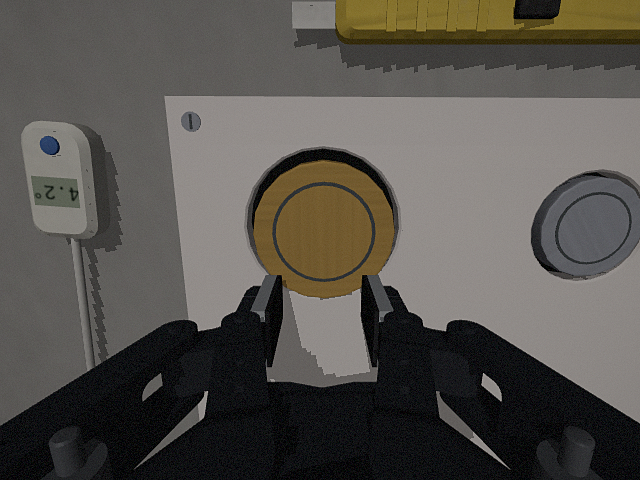

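The fork moved 8 mm past the old contact point with almost no force, and the tips passed over the disc's rear edge. That means the edge is low, as it should be when seated. I'll lift, take two views and fit both discs' poses to settle it.

Request:
jog_arm(deltas="0 0 -2 0 0 0 0.42; -1.5 2 -4 0 0 0 0.42; -1.5 2 -3 0 0 0 0.42; 0 0 0 0 0 0 0.42; 0 0 0 0 0 0 0.42")

```text
clock: 12.92
tool_pos: [0.579, 0.044, 0.1193]
ee_rot: [[0.983, -0.184, 0.003], [-0.184, -0.983, 0.002], [0.002, -0.003, -1.0]]
ft_force: [0.3, -0.4, -0.2]
opening: 0.0357
```

```bash
cat > snap.py <<'E'
from bench import env
from h import *
import json,sys
n=sys.argv[1]; p=env.camera_params("wrist"); im=env.read_camera("wrist")
cv2.imwrite(f"pics/{n}.png",im[...,::-1]); json.dump({k:p[k].tolist() for k in p},open(f"{n}.json","w"))
o=env.get_obs(); print(o["tool_pos"],np.abs(o["joint_velocities"]).max())
E
python3 snap.py a1
```

```text
[0.5791 0.0441 0.1192] 0.019009107918157023
```

Request:
jog_arm(deltas="-2 -5 0 0 0 0 0.42; -2 -5 0 0 0 0 0.42; 0 0 0 0 0 0 0.42; 0 0 0 0 0 0 0.42")

```text
clock: 13.48
tool_pos: [0.558, 0.1534, 0.1159]
ee_rot: [[0.983, -0.183, -0.001], [-0.183, -0.983, 0.001], [-0.001, -0.001, -1.0]]
ft_force: [-0.1, 0.0, -0.1]
opening: 0.0355
```

```bash
python3 snap.py a2
```

```text
[0.558  0.1532 0.1159] 0.019726759374389235
```

Request:
jog_arm(deltas="0 6 0 0 0 0 0.42; 0 6 0 0 0 0 0.42; 0 6 0 0 0 0 0.42; 0 0 0 0 0 0 0.42; 0 0 0 0 0 0 0.42")

```text
clock: 14.15
tool_pos: [0.525, -0.0321, 0.1145]
ee_rot: [[0.982, -0.188, -0.0], [-0.188, -0.982, 0.001], [-0.001, -0.001, -1.0]]
ft_force: [-0.3, -0.1, 0.4]
opening: 0.036
```

```bash
python3 snap.py a3
python3 - <<'E'
import cv2,numpy as np
cv2.imwrite("pics/a123.png",np.vstack([np.hstack([cv2.resize(cv2.imread(f"pics/a{i}.png")[:290],(400,181)) for i in (1,2)]),np.hstack([cv2.resize(cv2.imread("pics/a3.png")[:290],(400,181))]*2)]))
E
```

```text
[ 0.525  -0.0318  0.1145] 0.02987403240400362
```

View pics/a123.png

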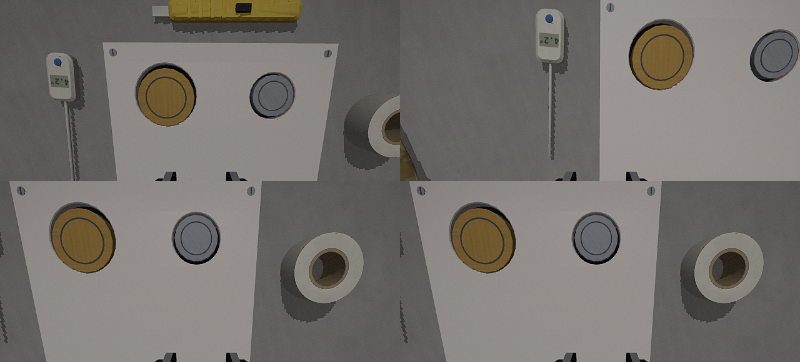

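```bash
cat > fit.py <<'E'
from h import *
import json,sys
from scipy.optimize import least_squares
names=sys.argv[1:]
P=[{k:np.array(v) for k,v in json.load(open(f"{n}.json")).items()} for n in names]
I=[cv2.imread(f"pics/{n}.png") for n in names]
for nm,g0,ztop in (('brass',(.6445,.072),.020),('steel',(.6233,-.0455),.020)):
    C=[]
    for n,p,im in zip(names,P,I):
        uv=proj(p,(*g0,ztop)); 
        if not(20<uv[0]<620 and 15<uv[1]<280): continue
        g=cv2.GaussianBlur(cv2.fastNlMeansDenoisingColored(im,None,7,7),(3,3),0)
        m=np.zeros((482,642),np.uint8)
        cv2.floodFill(g.copy(),m,tuple(int(x) for x in uv),255,(14,)*3,(14,)*3,4|cv2.FLOODFILL_MASK_ONLY|cv2.FLOODFILL_FIXED_RANGE|(255<<8))
        m=cv2.morphologyEx(m[1:-1,1:-1],cv2.MORPH_CLOSE,np.ones((5,5)))
        cs,_=cv2.findContours(m,cv2.RETR_EXTERNAL,cv2.CHAIN_APPROX_NONE); c=max(cs,key=cv2.contourArea)
        e=cv2.fitEllipse(cv2.convexHull(c)); 
        th=np.linspace(0,2*np.pi,60,endpoint=False); a=np.radians(e[2])
        q=np.c_[e[1][0]/2*np.cos(th),e[1][1]/2*np.sin(th)]@np.array([[np.cos(a),np.sin(a)],[-np.sin(a),np.cos(a)]])+e[0]
        hd=cv2.convexHull(c)[:,0]
        C.append((n,p,q)); print(nm,n,np.round(e[0],1),np.round(e[1],1))
    if len(C)<1: continue
    def res(v,C=C):
        x,y,z,tx,ty,r=v; n=np.array([tx,ty,1.]);n/=np.linalg.norm(n); out=[]
        for _,p,q in C:
            c0,_d=ray(p,(0,0))
            D=(p["R"].T@np.linalg.solve(p["intrinsics"],np.c_[q,np.ones(len(q))].T)).T
            o=np.array([x,y,z]); k=((o-c0)@n)/(D@n); X=c0+D*k[:,None]
            out.append((np.linalg.norm(X-o,axis=1)-r)*1e3)
        return np.concatenate(out)
    for sub in [C]+[[c] for c in C]:
        if len(sub)==1:
            f=least_squares(lambda v:np.r_[res(v,sub),(v[5]-r0)*1e5,(v[2]-ztop)*300],[*g0,ztop,0,0,r0])
        else: f=least_squares(res,[*g0,ztop,0,0,.02],args=(sub,)); r0=f.x[5]
        print(nm,[s[0] for s in sub],'xyz',f.x[:3],'tilt deg xy',np.degrees(f.x[3:5]),'r',f.x[5],'rms mm',np.sqrt(np.mean(f.fun**2)))
E
python3 fit.py a1 a2 a3
```

```text
brass a1 [265.3 155.9] [59.4 62.6]
brass a2 [419.4  91.9] [63.1 70. ]
brass a3 [131.1  95.4] [61.4 72. ]
brass ['a1', 'a2', 'a3'] xyz [0.6428 0.0721 0.0196] tilt deg xy [0.0203 0.0087] r 0.02102769470575689 rms mm 0.052569351312249386
brass ['a1'] xyz [0.6428 0.072  0.0198] tilt deg xy [-0.4341  0.3803] r 0.02102767685928737 rms mm 0.008302141719760294
brass ['a2'] xyz [0.6427 0.0721 0.0199] tilt deg xy [ 0.2512 -0.3908] r 0.021027682838718812 rms mm 0.005574947855895792
brass ['a3'] xyz [0.6428 0.072  0.0198] tilt deg xy [-0.0002  0.1664] r 0.02102766942029167 rms mm 0.0119175476110653
steel a1 [436.5 153.2] [41.8 45.9]
steel a2 [602.2  88.8] [42.7 53.5]
steel a3 [313.5  91.4] [46.  49.6]
steel ['a1', 'a2', 'a3'] xyz [ 0.6228 -0.0458  0.0195] tilt deg xy [-0.191   0.1045] r 0.015032331844423513 rms mm 0.06950293273384713
steel ['a1'] xyz [ 0.6229 -0.0455  0.0201] tilt deg xy [-0.2176 -0.8256] r 0.015032345488053468 rms mm 0.005290426433273718
steel ['a2'] xyz [ 0.6227 -0.0454  0.0199] tilt deg xy [-0.1972 -0.0037] r 0.015032322769646857 rms mm 0.003542130198925329
steel ['a3'] xyz [ 0.6229 -0.0458  0.0196] tilt deg xy [0.116  0.0019] r 0.015032268694962813 rms mm 0.024681442687942284
```

Both discs fit as flat, with tilt under 0.3° in the combined fit and tops at z≈0.0195 (seated is 0.020). Nothing else was touched and the gripper is clear, so I'm handing in.

Run:
```python
from bench import env
print(env.get_obs()["clock"],env.sign_off())
```

```text
the job is handed in; nothing more can be done
14.2 None
```

I pushed both weights across the deck with the half-open fingers, used as a fork, and each dropped into the recess of its own size. The job was handed in at 14.2 s, with the gripper about 11 cm above the table and touching nothing.

**Flatness and height:** a last three-view fit put both weights flat, with tilt under 0.3° (0.8° at worst in a single view). Their tops were at z ≈ 19.5 mm, against 20 mm expected when seated.

**Centring:** the steel weight was within about 1 mm of its recess centre. The brass one measured about 3.7 mm short of my estimate of its recess centre. A seated brass disc has only 2.5 mm of play, so part of that is measuring error; either figure is under the 5 mm limit.

**Brass re-check:** I first thought the brass rear edge was perched on the rim and went back to nudge it. The fingertips passed over it with almost no force, which fits a seated disc.

**Bystanders:** I did not measure the roll, thermometer and cutter again at the end. I never touched them, and nothing in the pictures suggests they moved.

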